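# Shim the rocking measuring microscope

### The job

The measuring microscope rocks on the bench because one of its four feet has lost its rubber cap and is too short. Push the wooden wedge along the bench, thin end first, under that short foot until the microscope stands level and firm on all four feet, and no further, then press down with the fingertips on the corner of its base diagonally opposite that foot to prove that it no longer rocks. Only push and press: lift or carry nothing, do not shove the microscope along the bench, and leave the other things where they are.

Things in the scene. Friction and masses are not known exactly. Their poses are not given: they have to be found in the camera images.
- microscope: Measuring microscope, cream and navy, about 2.5 kg, 300 mm tall. Base 210 (x) by 220 (y) mm, underside 18, top 50 mm above the bench when level; feet at x -85/+85, y -90/+90 mm. Origin on the bench plane under the base's middle; x to the rear (away from the robot), y left, z up. As found it leans 0.043 rad onto the short foot with the front right foot in the air; tilt of z is 0 when level.
- stage_mid (a point): Middle of the top of the microscope's stage, 74 mm above the bench. The stage covers x -90 to +30, y -60 to +60 mm of the microscope, with micrometer heads to front and left; the optics hang over it, the column stands at the rear middle, and a lamp box 108 mm high stands on the base over the short foot (x 22 to 94, y 51 to 101 mm).
- short_foot: The short foot, under the rear left corner (x +85, y +90 mm of the microscope, 20 mm in from the base's edges): a bare steel dome, 28 mm wide, of 14 mm radius, 6 mm shorter than the other feet. Origin at its lowest point, which rests on the bench at the start.
- foot_front_left: A domed black rubber foot, 28 mm wide, under the front left corner of the base; its rubber gives about 1 mm per 20 N. Origin at its lowest point.
- foot_front_right: A domed black rubber foot, 28 mm wide, under the front right corner of the base; its rubber gives about 1 mm per 20 N. Origin at its lowest point. In the air at the start.
- foot_rear_right: A domed black rubber foot, 28 mm wide, under the rear right corner of the base; its rubber gives about 1 mm per 20 N. Origin at its lowest point.
- check_corner (a point): Point on the base's top face over the front right foot, diagonally opposite the short foot, 50 mm above the bench when level; the flat top is free for 50 mm to the right of the stage. Press down within about 40 mm of it, with more than 3 N for a moment (5 to 15 N is right).
- wedge: Beech levelling wedge lying flat on the bench left of the microscope: 120 mm long (x), 40 mm wide (y), height tapering evenly from 14 mm at the thick end (x = -60 mm) to 2 mm at the thin end (x = +60 mm); 40 g. Origin at the middle of its underside; +x points to the thin end, which faces the microscope. It may enter from any direction on the left, with its middle line within 12 mm of the foot's middle.
- wedge_tip (a point): Middle of the wedge's thin end, on its underside. When it is 26 to 44 mm past the short foot's middle all four feet bear (36 mm is best); at about 46 mm it jams, and pushing on drags the microscope round with it.
- wedge_mid (a point): Middle of the wedge, 4 mm above its underside. It slides easily (friction about 0.35; pushed from the side at 45 mm from the thick end it does not turn). Pushing it under the foot takes 1 to 3 N, rising to 5 to 10 N as all four feet bear; over about 10 N the microscope slides. Friction holds it where it is left.
- ring_gauge_mid (a point): Bystander: steel ring gauge lying flat, 62 mm wide, 18 mm high; point at its middle.
- vee_block_mid (a point): Bystander: dark steel vee block, 56 by 40 mm, 34 mm high; point at its middle.
- loupe_mid (a point): Bystander: standing black loupe, 42 mm wide, 45 mm high; point at its middle.
Not all that is in view belongs to the job. Of the things like the wedge, leave any that is blue, purple or yellow; of the rest the smaller one is meant.

How it is judged:
On the way, in this order (a step that is already met when the one before it is completed fails the run):
1. the wedge bears up the short foot and the microscope stands level with all four feet carrying load, nothing pressing on it (angle between microscope's own z axis and vertical below 0.015 rad and contact force between wedge and short_foot above 0.6 N and contact force between each of foot_front_left, foot_front_right, foot_rear_right and anything else above 0.6 N and x of short_foot in the frame of wedge between -0.055 and 0.057 m and contact force between the fingers and microscope below 0.5 N), for 0.3 s.
2. a fingertip presses down on the front right corner of the base (more than 3 N, within 60 mm of the corner point) and the microscope stays level (contact force between the fingers and microscope above 3 N and horizontal distance between the grasp point and check_corner below 0.06 m and angle between microscope's own z axis and vertical below 0.015 rad), for 0.1 s.
At the end, for the whole second after the job is handed in: Short foot bears on the wedge and each capped foot on the bench (over 0.6 N each); microscope level within 0.015 rad, at rest, within 15 mm of where it stood; wedge flat on the bench; ring gauge, vee block and loupe within 20 mm of their places (angle between microscope's own z axis and vertical below 0.015 rad and contact force between wedge and short_foot above 0.6 N and contact force between each of foot_front_left, foot_front_right, foot_rear_right and anything else above 0.6 N and x of short_foot in the frame of wedge between -0.055 and 0.057 m and distance of microscope from where it was at the start of the episode below 0.015 m and height (world z) of wedge_mid below 0.012 m and linear speed of wedge below 0.01 m/s and angular speed of microscope below 0.03 rad/s and distance of each of ring_gauge_mid, vee_block_mid, loupe_mid from where it was at the start of the episode below 0.02 m); the robot touches nothing.
It fails at once if the ring gauge, vee block or loupe is lifted or knocked out of its place (more than 20 mm) (distance of any of ring_gauge_mid, vee_block_mid, loupe_mid from where it was at the start of the episode above 0.02 m).
It fails at once if the wedge is lifted or carried (its middle rises more than 20 mm) (height (world z) of wedge_mid above 0.024 m).
It fails at once if the wedge is turned over or stood on edge (angle between wedge's own z axis and vertical above 0.5 rad).
It fails at once if the microscope is lifted or tipped up (far more than it rocks by itself) (angle between microscope's own z axis and vertical above 0.11 rad or height (world z) of microscope above 0.015 m).
It fails at once if the microscope is shoved along the bench (more than 15 mm) (distance of microscope from where it was at the start of the episode above 0.015 m).
It also fails if it takes over 64 s, if anything falls off the work surface, if the arm or the gripper's body presses on something with over 40 N, if the wrist force passes 120 N, or if a joint passes its speed limit or range.

### The arm

A 6-joint arm with a two-finger parallel gripper is mounted at the origin on the work surface. World frame = base frame: x ahead of the robot, y to its left, z up, the work surface at z = 0. Lengths are in m, angles in rad, forces in N, time in s.
With the tool pointing down it reaches from about 0.4 to 0.825 m from the base axis. Payload 7 kg.
Tool frame: the origin (TCP) lies midway between the tips of the shut fingers; the grasp point (between the pads) lies 19 mm behind it; z points along the fingers, x is the direction in which the jaws open and shut, and the axes are right-handed (so a half turn about z gives the same grasp; the last joint's range is limited). The gripper opens to 88 mm and grips with 3 to 60 N. Pads are 19 mm wide; open, the fingers measure 130 mm over their backs; the gripper's body (78 mm by 193 mm) begins 47 mm behind the grasp point.
Start: joints at [1.394, 0.359, 0.012, 0, -1.224, -0.288], TCP at [0.303, 0.603, 0.227] pointing down, gripper open.
Joint ranges: [-3.07, 3.07], [-1.43, 2.12], [-1.02, 1.25], [-3.03, 1.67], [-3.05, -0], [-3.03, 3.03]. Speed limits (rad/s): [2.39, 2.39, 3.01, 3.14, 3.14, 3.14].

### API

Orientations are given as [roll, pitch, yaw] about the fixed x, y, z axes, in that order (R = Rz(yaw) Ry(pitch) Rx(roll)).
In Python, from station import status, eyes, workorder gives the robot as it stands.
- The arm moves only by the shell command python3 -m jog 'ROWS' [OPENING] [FORCE]. ROWS is JSON, a list of rows, each a list of 6 numbers: the shift along the world's x, y, z in mm, then the turn, a rotation vector about the world's x, y, z in rad. A call has 1 to 12 rows; each row shifts and turns the pose as measured when the row begins; what a row does not reach is not made up. A row lasts 1/10 s, in which the tool goes at most 50 mm and 8.59 degrees, less where a joint would pass 70% of its speed; a pose out of reach is approached as far as the arm can. A call with a gripper value outside its range is refused whole. OPENING is the opening, from 0 (shut) to 1 (fully open), set as the call begins (- or left out, the last holds). The fingers move at their own pace and stop on an object; FORCE is the grip in N (left out, the last holds). Time passes only in rows, so rows that do not move let the fingers close. It gives the time, the measured TCP pose, the force and the opening at its end, in the units of the state.
- status.get_state(): the state, without advancing time (a new reading comes with each control period).
- eyes.grab_frame(name): name is "side" or "top"; returns the picture (420x560x3 uint8, blue, green, red); there is no depth.
- eyes.calibration(name): a dict with "camera_matrix" (3x3 intrinsics, pixels), "cam_to_world" (4x4, takes a point from camera to world coordinates). Camera axes: x right, y up, looking along -z (the intrinsics and any distortion apply to the point x, -y, -z); pixel columns grow to the right and rows downward; lengths in m; the calibration is good to about 2 mm. A picture is of the moment at which its call begins. calibration takes no time and is no camera call.
- workorder.job_done(): hands the job in, once; it reports no verdict.
The state is a dict: "t": time; "q": joint angles; "qd": joint speeds; "joint_efforts": joint torques, N m; "eef_pos": TCP position; "ee_rot": TCP orientation; "force": force on the tool from outside, world axes, zero at the start; "moment": the same for the moment, N m; "width": finger opening in m.
Only numpy, scipy, OpenCV 4.12 (cv2) and the standard library are available. Lean on these libraries where they do the work, as an engineer would, in place of code of your own. Each camera call takes 0.05 s, during which the arm holds its last target. There are 200 camera calls.

## Working session

There is one attempt and no reset: what is moved stays moved. The work goes in short steps, Python scripts to look and compute and a shell command to move; the robot and the scene stay as the last step left them, time stands still between calls to the robot, and variables do not carry over. Pictures are saved under pics/ and viewed, about 8 in all and at most 12, crops included, and the job is handed in when it is done.

```bash
mkdir -p pics
cat > h.py <<'E'
import numpy as np, cv2
from station import status, eyes, workorder
def snap(n,f,box=None,s=1):
    im=eyes.grab_frame(n)
    if box: im=im[box[1]:box[3],box[0]:box[2]]
    if s!=1: im=cv2.resize(im,None,fx=s,fy=s,interpolation=cv2.INTER_CUBIC)
    cv2.imwrite('pics/'+f,im)
def w(n,u,v,z):
    c=eyes.calibration(n);K=np.array(c['camera_matrix']);T=np.array(c['cam_to_world'])
    r=np.linalg.solve(K,[u,v,1]);r=T[:3,:3]@[r[0],-r[1],-r[2]];o=T[:3,3]
    return o+r*(z-o[2])/r[2]
def p(n,X):
    c=eyes.calibration(n);K=np.array(c['camera_matrix']);T=np.array(c['cam_to_world'])
    q=T[:3,:3].T@(np.array(X)-T[:3,3]);q=K@[q[0],-q[1],-q[2]];return q[:2]/q[2]
E
python3 - <<'E'
from h import *
snap('top','t0.png');snap('side','s0.png')
for n in('top','side'):
    c=eyes.calibration(n);print({k:np.round(v,3).tolist() if not isinstance(v,str) else v for k,v in c.items()})
print(status.get_state())
E
```

```text
{'camera_matrix': [[384.043, 0.0, 274.571], [0.0, 384.043, 207.198], [0.0, 0.0, 1.0]], 'cam_to_world': [[-0.013, 1.0, -0.011, 0.544], [-1.0, -0.013, -0.002, 0.037], [-0.002, 0.011, 1.0, 0.94], [0.0, 0.0, 0.0, 1.0]]}
{'camera_matrix': [[419.545, 0.0, 270.812], [0.0, 419.545, 214.72], [0.0, 0.0, 1.0]], 'cam_to_world': [[0.739, 0.451, -0.5, 0.001], [-0.673, 0.501, -0.544, -0.574], [0.005, 0.738, 0.674, 0.833], [0.0, 0.0, 0.0, 1.0]]}
{'t': 0.1, 'q': array([ 1.39408622e+00,  3.59297110e-01,  1.11347326e-02, -2.89474861e-04,
       -1.22409924e+00, -2.88099583e-01]), 'qd': array([ 1.07684122e-03, -1.55772621e-03,  3.46693768e-03, -1.57208129e-04,
        9.60351272e-05, -7.87986690e-05]), 'joint_efforts': array([-1.32671536e-03, -5.84167349e+01,  2.93748307e+01,  7.01542631e+00,
        1.01389736e-02, -5.25039673e-05]), 'eef_pos': array([0.30240419, 0.60297377, 0.2257247 ]), 'ee_rot': array([-3.14143721e+00, -1.48222347e-03, -2.03570470e+00]), 'force': array([ 0.63425401, -0.39280297, -0.34155165]), 'moment': array([-0.04957502,  0.07322207,  0.00841551]), 'width': 0.08775458554295446}
```

View pics/t0.png

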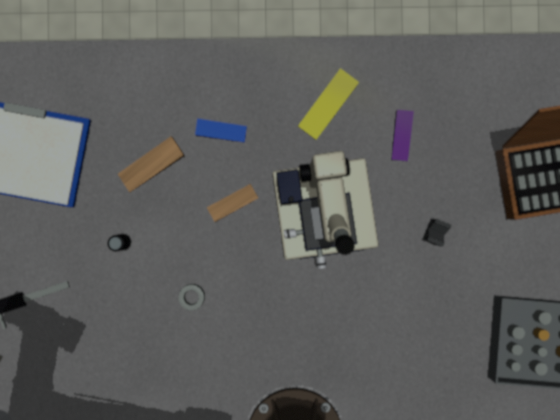

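View pics/s0.png

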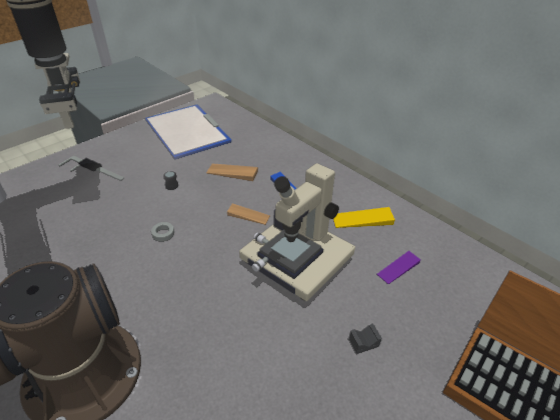

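The top view shows the small beech wedge at about (232,203), with its thin end probably toward the microscope. The microscope base spans about (275..377, 160..258), and the navy lamp box is at (289,187). I'll enlarge that area.

Run:
```python
from h import *
snap('top','t1.png',(195,140,395,270),4)
```

```text
(no output)
```

View pics/t1.png

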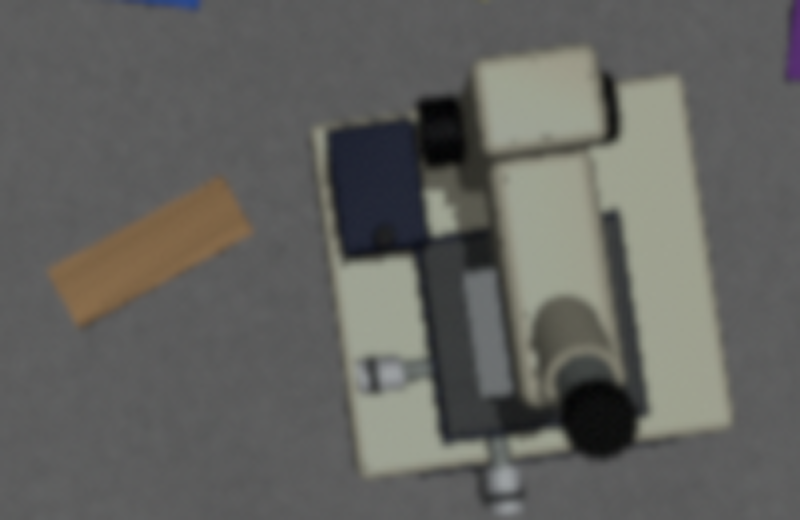

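```bash
cat >> h.py <<'E'
from scipy.optimize import least_squares
def fit(px,pts,n='top',x0=(0.6,0,0)):
    # planar pose from pixels and body points
    px=np.array(px,float);pts=np.array(pts,float)
    def X(a): c,s=np.cos(a[2]),np.sin(a[2]); return np.c_[a[0]+c*pts[:,0]-s*pts[:,1],a[1]+s*pts[:,0]+c*pts[:,1],pts[:,2]]
    r=least_squares(lambda a:np.ravel([p(n,q) for q in X(a)]-px),x0)
    return r.x,r.fun
def at(a,x,y): c,s=np.cos(a[2]),np.sin(a[2]); return np.array([a[0]+c*x-s*y,a[1]+s*x+c*y])
E
python3 - <<'E'
from h import *
f=lambda L:[(195+(u+.5)/4-.5,140+(v+.5)/4-.5) for u,v in L]
a,r=fit(f([(313,127),(362,475),(730,427),(682,77)]),[(.105,.11,.0435),(-.105,.11,.05),(-.105,-.11,.0565),(.105,-.11,.05)])
print('scope',a.round(4),r.round(1))
b,r=fit(f([(48,270),(82,326),(253,233),(222,178)]),[(-.06,.02,.014),(-.06,-.02,.014),(.06,-.02,.002),(.06,.02,.002)],x0=(.55,.15,-1))
print('wedge',b.round(4),r.round(1))
F=at(a,.085,.09);print('foot',F,'tip',at(b,.06,0),'thick',at(b,-.06,0),'corner',at(a,-.085,-.09))
d=F-b[:2];print('dir to foot',np.arctan2(d[1],d[0]),np.hypot(*d),'offset in wedge frame',(d@[-np.sin(b[2]),np.cos(b[2])]))
g=F
print('final centre along wedge yaw',F+(.036-.06)*np.array([np.cos(b[2]),np.sin(b[2])]))
for nm,u,v,z in[('ring',192,297,.009),('loupe',118,242,.04)]:print(nm,w('top',u,v,z))
E
```

```text
scope [ 0.5497 -0.0774  0.1191] [-1.  -1.1 -1.3  1.4  1.7  1.1  0.7 -1.5]
wedge [ 0.5677  0.1409 -1.0812] [-0.1  0.  -0.6  0.6  0.4 -0.   0.3 -0.6]
foot [0.62345059 0.02205094] tip [0.59593188 0.08794874] thick [0.53949575 0.19384947] corner [ 0.4760414  -0.17687249]
dir to foot -1.1322756262999625 0.13126870594121076 offset in wedge frame -0.0067063836069140605
final centre along wedge yaw [0.61216336 0.04323109]
ring [0.34031074 0.24176068 0.009     ]
loupe [0.47789002 0.40702166 0.04      ]
```

The fits are consistent: the wedge's residuals are under 0.6 px, and the wedge points at the foot about 7 mm off-line. I'll push its thick end with the shut fingers (42 mm face), heading −1.13 rad. The tool will lean back about 0.25 rad so the gripper body clears the lamp box.

```bash
python3 -m jog '[[21,-36,0,0,0,-0.067],[21,-36,0,0,0,-0.067],[21,-36,0,0,0,-0.067],[21,-36,0,0,0,-0.067],[21,-36,0,0,0,-0.067],[21,-36,0,0,0,-0.067],[21,-36,0,0,0,-0.067],[21,-36,0,0,0,-0.067],[21,-36,0,0,0,-0.067],[21,-36,0,0,0,-0.067]]' 0
python3 -m jog '[[0,0,0,-0.113,-0.053,0],[0,0,-20,-0.113,-0.053,0],[0,0,0,0,0,0]]'
python3 - <<'E'
from h import *
s=status.get_state();from scipy.spatial.transform import Rotation as R
M=R.from_euler('xyz',s['ee_rot']).as_matrix();print(s['t'],s['eef_pos'],s['width'],'toolx yaw',np.arctan2(M[1,0],M[0,0]),M[:,2],s['force'])
print('want xy .518 .239')
E
```

```text
t: 1.15
eef_pos: [0.5139, 0.2321, 0.222]
ee_rot: [-3.141, -0.006, -2.723]
force: [1.8, 1.1, -0.4]
width: 0.013
t: 1.45
eef_pos: [0.5203, 0.2184, 0.2022]
ee_rot: [-2.882, 0.004, -2.75]
force: [0.2, -0.6, -1.5]
width: 0.0004
1.45 [0.52028721 0.21836356 0.20219802] 0.0004497541160517248 toolx yaw -2.750056537438195 [ 0.10165774 -0.23533712 -0.96658271] [ 0.18049314 -0.6052649  -1.52240519]
want xy .518 .239
```

```bash
python3 -m jog '[[-2,22,-20,0,0,0.047],[0,0,-40,0,0,0],[0,0,-40,0,0,0],[0,0,-40,0,0,0],[0,0,-30,0,0,0],[0,0,-10,0,0,0],[0,0,0,0,0,0]]'
python3 - <<'E'
from h import *
s=status.get_state();print(s['eef_pos'],s['ee_rot'],p('top',s['eef_pos']))
snap('top','t2.png',(175,130,335,250),5)
E
```

```text
t: 2.15
eef_pos: [0.5197, 0.2443, 0.0202]
ee_rot: [-2.891, 0.011, -2.698]
force: [-0.0, -0.4, 0.2]
width: 0.001
[0.51965199 0.24434848 0.02020629] [-2.89058982  0.01061086 -2.69754897] [189.0867602 222.9970518]
```

View pics/t2.png

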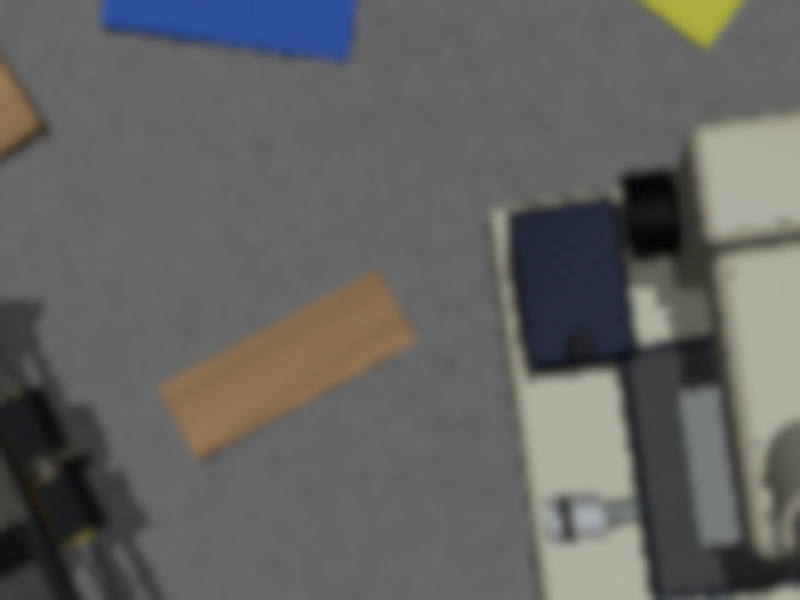

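The fingers are behind the wedge and square to it: finger centre at about crop (50,470), wedge thick end at about (182,423). Next I'll lower and push until the tip is just short of the foot.

```bash
python3 -m jog '[[0,0,-15,0,0,0],[0,0,0,0,0,0],[6.4,-13.6,0,0,0,0],[6.4,-13.6,0,0,0,0],[6.4,-13.6,0,0,0,0],[4.3,-9,0,0,0,0],[4.3,-9,0,0,0,0],[4.3,-9,0,0,0,0],[4.3,-9,0,0,0,0],[4.3,-9,0,0,0,0],[0,0,0,0,0,0]]'
python3 - <<'E'
from h import *
s=status.get_state();print(s['eef_pos'],s['ee_rot'],'to final',np.array([.584,.107])-s['eef_pos'][:2])
snap('top','t3.png',(200,130,360,250),5)
E
```

```text
t: 3.3
eef_pos: [0.5691, 0.1556, 0.0159]
ee_rot: [-2.896, 0.026, -2.698]
force: [-0.9, 0.2, 1.0]
width: 0.0006
[0.56913022 0.15558397 0.01594005] [-2.89623426  0.02606102 -2.69753227] to final [ 0.01486978 -0.04858397]
```

View pics/t3.png

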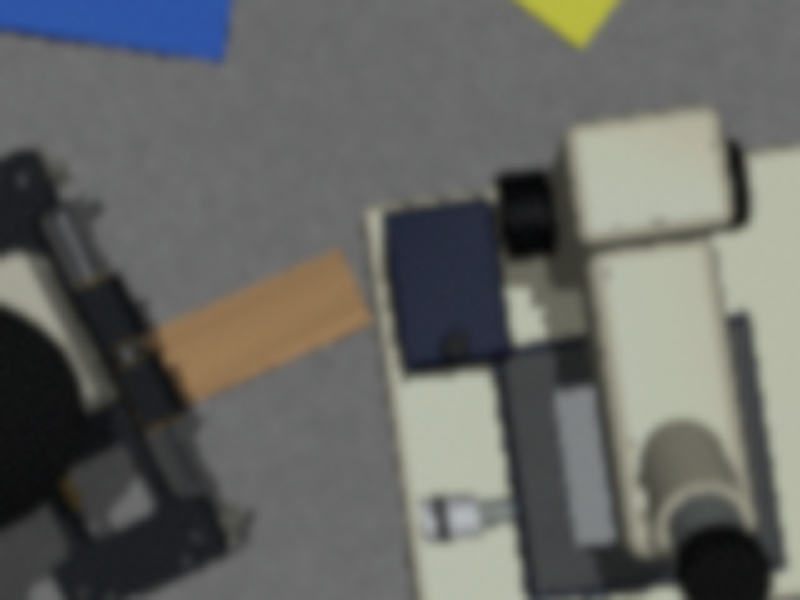

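The wedge has moved in, with its thin-end corners at crop (342,250) and (370,320). However, the TCP is at z = 16 mm, higher than intended, so I'll work out where the wedge really is relative to the fingers.

```bash
python3 - <<'E'
from h import *
f=lambda L:[(200+(u+.5)/5-.5,130+(v+.5)/5-.5) for u,v in L]
# tip corners; direction from the long edges
L=f([(342,250),(370,320),(160,330),(195,403)])
A=[w('top',*L[0],.002)[:2],w('top',*L[1],.002)[:2],w('top',*L[2],.012)[:2],w('top',*L[3],.012)[:2]]
tip=(A[0]+A[1])/2;d=A[0]-A[2]+A[1]-A[3];y=np.arctan2(d[1],d[0]);hh=np.array([np.cos(y),np.sin(y)])
F=np.array([.6235,.022]);nn=np.array([-hh[1],hh[0]])
print('tip',tip,'yaw',y,'width',np.linalg.norm(A[0]-A[1]),'foot ahead',(F-tip)@hh,'lat',(F-tip)@nn,'thick end',tip-.12*hh)
s=status.get_state();print('tcp behind thick',(tip-.12*hh-s['eef_pos'][:2])@hh, s['eef_pos'],s['force'])
E
python3 -m jog '[[0,0,0,0,0,0]]'
```

```text
tip [0.60543419 0.04767385] yaw -1.148963019084524 width 0.03688153268100162 foot ahead 0.03082003236683897 lat 0.005970420664749859 thick end [0.55630214 0.15715463]
tcp behind thick -0.006241595192604963 [0.56902355 0.15602236 0.01594758] [0.50160157 0.45628539 0.343663  ]
t: 3.45
eef_pos: [0.569, 0.156, 0.0158]
ee_rot: [-2.896, 0.026, -2.697]
force: [-0.6, -0.4, -0.1]
width: 0.0003
```

The fingers rode up onto the wedge, with the TCP 6 mm past the thick end at z = 16. I'll lift off, back up, lower fully and check the height before pushing again.

```bash
python3 -m jog '[[0,0,14,0,0,0],[-14,16,0,0,0,0.025],[-14,16,0,0,0,0],[0,0,0,0,0,0],[0,0,-13,0,0,0],[0,0,0,0,0,0],[0,0,0,0,0,0]]'
```

```text
t: 4.15
eef_pos: [0.5396, 0.1911, 0.0167]
ee_rot: [-2.896, 0.025, -2.668]
force: [0.6, -1.3, 0.3]
width: 0.0004
```

```bash
python3 -m jog '[[0,0,-8,0,0,0],[0,0,-5,0,0,0],[0,0,0,0,0,0]]'; python3 -m jog '[[4,-8,0,0,0,0],[0,0,0,0,0,0]]'
```

```text
t: 4.45
eef_pos: [0.5401, 0.191, 0.0032]
ee_rot: [-2.896, 0.025, -2.668]
force: [0.5, -0.1, 0.7]
width: 0.0008
t: 4.65
eef_pos: [0.5444, 0.1821, 0.0029]
ee_rot: [-2.896, 0.025, -2.668]
force: [-1.3, 0.2, 0.0]
width: 0.0006
```

```bash
python3 -m jog '[[4,-8,0.5,0,0,0],[4,-8,0,0,0,0],[4,-8,0,0,0,0],[4,-8,0,0,0,0],[0,0,0,0,0,0]]'
python3 - <<'E'
from h import *
s=status.get_state();print(s['eef_pos'],s['ee_rot'],s['force'])
snap('top','t4.png',(200,130,360,250),5)
E
```

```text
t: 5.15
eef_pos: [0.5622, 0.1465, 0.0041]
ee_rot: [-2.896, 0.026, -2.67]
force: [0.3, 0.7, 0.1]
width: 0.0002
[0.56218165 0.14649202 0.00406669] [-2.89598721  0.02563012 -2.66955043] [0.31503737 0.72971329 0.13952289]
```

View pics/t4.png

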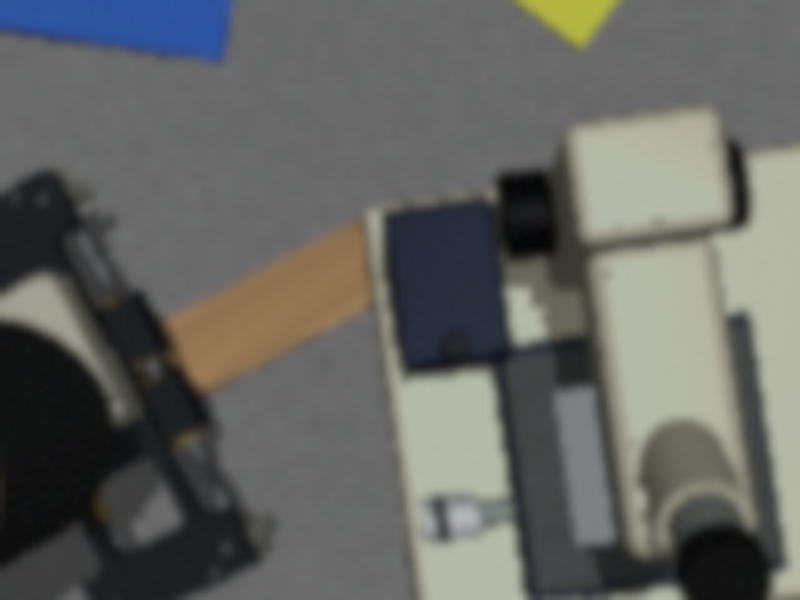

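The wedge is now going under the base. Its upper edge runs from (165,318) to (360,222) and its lower edge from (205,392) to (372,305). I'll work out the lateral offset.

Run:
```python
from h import *
f=lambda u,v:(200+(u+.5)/5-.5,130+(v+.5)/5-.5)
g=lambda u,v,z:w('top',*f(u,v),z)[:2]
A,B,C,D=g(165,318,.013),g(360,222,.004),g(205,392,.013),g(372,305,.004)
y1=np.arctan2(*(B-A)[::-1]);y2=np.arctan2(*(D-C)[::-1]);y=(y1+y2)/2;hh=np.array([np.cos(y),np.sin(y)]);nn=np.array([-hh[1],hh[0]])
F=np.array([.6235,.022]);lat=[(F-q)@nn for q in(A,B,C,D)]
tcp=status.get_state()['eef_pos'][:2]
print(y1,y2,'lat offset of foot from edges',lat,'mid',np.mean(lat))
print('tcp->foot along',(F-tcp)@hh,'lat',(F-tcp)@nn,'A,C behind',(A-tcp)@hh,(C-tcp)@hh)
```

```text
-1.1185577844882166 -1.0988130994912224 lat offset of foot from edges [np.float64(-0.022644901078941883), np.float64(-0.021605014285614583), np.float64(0.018007743159190664), np.float64(0.017107997709729077)] mid -0.002283543623909182
tcp->foot along 0.13917930161379197 lat -0.0007738261881999287 A,C behind 0.018590739793698532 0.01944046565369261
```

```bash
python3 -m jog '[[2.7,-5.4,0,0,0,0],[2.7,-5.4,0,0,0,0],[2.7,-5.4,0,0,0,0],[2.7,-5.4,0,0,0,0]]'; python3 -m jog '[[2.2,-4.5,0,0,0,0],[2.2,-4.5,0,0,0,0]]'
cat > d.py <<'E'
from h import *
s=status.get_state();hh=np.array([.446,-.895]);nn=np.array([.895,.446])
v=np.array([.6235,.022])-s['eef_pos'][:2];print('t',s['t'],'tcp',s['eef_pos'],'foot along',v@hh,'lat',v@nn,'push N',-s['force'][:2]@hh,s['force'])
E
python3 d.py
```

```text
t: 5.6
eef_pos: [0.5742, 0.1259, 0.0043]
ee_rot: [-2.897, 0.028, -2.667]
force: [-0.1, 0.8, -0.0]
width: 0.0005
t: 5.8
eef_pos: [0.579, 0.1161, 0.0042]
ee_rot: [-2.897, 0.028, -2.667]
force: [-1.1, 2.9, -0.1]
width: 0.0006
t 5.8 tcp [0.57898315 0.1161495  0.00423321] foot along 0.10411832084927579 lat -0.0021480953785086923 push N 3.0626256730988755 [-1.11455491  2.86651864 -0.06910174]
```

```bash
python3 -m jog '[[1.2,-2.2,0,0,0,0],[0,0,0,0,0,0]]';python3 d.py; python3 -m jog '[[1.2,-2.2,0,0,0,0],[0,0,0,0,0,0]]'; python3 d.py
python3 - <<'E'
from h import *
snap('top','t5.png',(200,130,360,250),5)
E
```

```text
t: 6.0
eef_pos: [0.5806, 0.1133, 0.0042]
ee_rot: [-2.897, 0.028, -2.667]
force: [-0.1, 1.3, -0.5]
width: 0.0007
t 6.0 tcp [0.58060925 0.11326725 0.00423642] foot along 0.10081346589504317 lat -0.0023179773092829605 push N 1.1922879413368521 [-0.0990503   1.28280615 -0.49640184]
t: 6.2
eef_pos: [0.5819, 0.111, 0.0042]
ee_rot: [-2.898, 0.028, -2.667]
force: [-0.1, -0.8, 0.3]
width: 0.0002
t 6.2 tcp [0.58191221 0.11104529 0.00424067] foot along 0.09824368583648158 lat -0.0024931290024818166 push N -0.6264330822338637 [-0.11567011 -0.75756643  0.26074675]
```

View pics/t5.png

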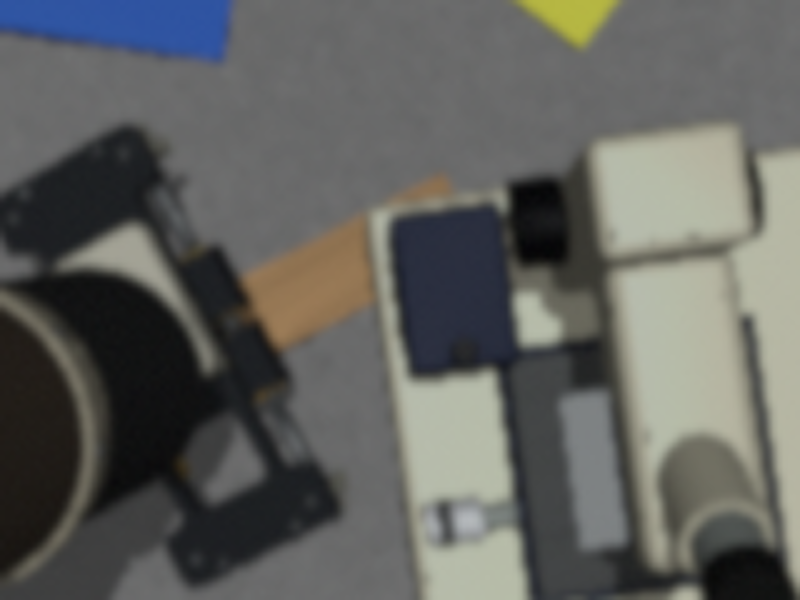

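The microscope has risen partway, with its head shifted about 4.7 px, roughly 0.026 of the 0.043 rad. The wedge's rear thin-end corner shows at crop (449,178).

Run:
```python
from h import *
f=lambda u,v:(200+(u+.5)/5-.5,130+(v+.5)/5-.5)
c=w('top',*f(449,177),.002)[:2];hh=np.array([.446,-.895]);nn=np.array([.895,.446]);F=np.array([.6235,.022])
tip=c-.02*nn;print(tip,'tip past foot',(tip-F)@hh,'lat',(tip-F)@nn)
```

```text
[ 0.63977335 -0.00743482] tip past foot 0.033602076059856545 lat 0.0014367151906088309
```

The position estimate (33 mm past) and the tilt and force (not yet level) disagree somewhat. I'll track the microscope head by template matching and step on slowly.

```bash
cat > trk.py <<'E'
from h import *
ref=cv2.imread('pics/t0.png');im=eyes.grab_frame('top')
def m(x0,y0,x1,y1,k=14):
    t=cv2.resize(ref[y0:y1,x0:x1],None,fx=8,fy=8,interpolation=cv2.INTER_CUBIC)
    s=cv2.resize(im[y0-k:y1+k,x0-k:x1+k],None,fx=8,fy=8,interpolation=cv2.INTER_CUBIC)
    r=cv2.matchTemplate(s,t,cv2.TM_CCOEFF_NORMED);_,v,_,l=cv2.minMaxLoc(r);return np.round(np.array(l)/8-k,2),round(v,3)
print('head',m(308,148,352,182),'FRcorner',m(365,235,385,257),'RRcorner',m(355,152,375,172),'FLcorner',m(278,240,300,265))
E
python3 trk.py; python3 -m jog '[[1.2,-2.4,0,0,0,0],[0,0,0,0,0,0]]';python3 d.py;python3 trk.py;python3 -m jog '[[1.2,-2.4,0,0,0,0],[0,0,0,0,0,0]]';python3 d.py;python3 trk.py
```

```text
head (array([3.62, 2.88]), 0.95) FRcorner (array([0.  , 0.25]), 0.999) RRcorner (array([0.5, 0.5]), 0.998) FLcorner (array([0.75, 0.5 ]), 0.997)
t: 6.5
eef_pos: [0.5831, 0.109, 0.0043]
ee_rot: [-2.898, 0.029, -2.667]
force: [0.6, -0.5, 0.7]
width: 0.0002
t 6.5 tcp [0.5830804  0.10898249 0.00425066] foot along 0.09587647499526199 lat -0.002618648032834468 push N -0.6971490068398658 [ 0.63937261 -0.46032271  0.70184769]
head (array([3.75, 3.  ]), 0.946) FRcorner (array([0.  , 0.25]), 0.998) RRcorner (array([0.62, 0.5 ]), 0.998) FLcorner (array([0.75, 0.5 ]), 0.997)
t: 6.75
eef_pos: [0.5844, 0.107, 0.0043]
ee_rot: [-2.898, 0.029, -2.666]
force: [-0.8, -0.8, 1.5]
width: 0.0004
t 6.75 tcp [0.58439529 0.10697278 0.00428136] foot along 0.0934913386048143 lat -0.002899142035011182 push N -0.3814243346003104 [-0.82493985 -0.83725978  1.4646112 ]
head (array([3.88, 3.  ]), 0.943) FRcorner (array([0.  , 0.25]), 0.998) RRcorner (array([0.62, 0.5 ]), 0.998) FLcorner (array([0.75, 0.5 ]), 0.997)
```

```bash
python3 - <<'E'
from h import *
from scipy.spatial.transform import Rotation as R
a=np.array([.5497,-.0774,.1191]);Rz=R.from_euler('z',a[2])
piv=np.array([-.085,.09,0]);ax=np.array([170,-180,0])/247.6   # FL->RR axis
def X(b,th):
    q=R.from_rotvec(-ax*th).apply(np.array(b)-piv)+piv
    return Rz.apply(q)+[a[0],a[1],0]
q=X((.085,.09,0),.043);print('RL drop check',q[2], X((.085,.09,0),-.043)[2])
sgn=1 if q[2]<0 else -1
for nm,b in dict(head=(.06,0,.30),FR=(-.105,-.11,.05),RR=(.105,-.11,.05),FL=(-.105,.11,.05)).items():
    for th in(.0,.01,.02):
        print(nm,th,(p('top',X(b,sgn*th))-p('top',X(b,sgn*.043))).round(2))
E
python3 d.py
python3 - <<'E'
from h import *
snap('side','s1.png',(190,150,360,310),4)
E
```

```text
RL drop check -0.005312579119046781 0.005312579119046781
head 0.0 [6.19 4.7 ]
head 0.01 [4.75 3.6 ]
head 0.02 [3.31 2.5 ]
FR 0.0 [0.02 0.37]
FR 0.01 [0.03 0.29]
FR 0.02 [0.02 0.21]
RR 0.0 [0.73 0.58]
RR 0.01 [0.56 0.44]
RR 0.02 [0.39 0.31]
FL 0.0 [0.72 0.59]
FL 0.01 [0.55 0.45]
FL 0.02 [0.39 0.31]
t 6.8 tcp [0.5843316  0.10691037 0.00426065] foot along 0.093463882148901 lat -0.0028143096129927244 push N 0.2791278205368409 [-0.02294989  0.30043818 -0.13360283]
```

View pics/s1.png

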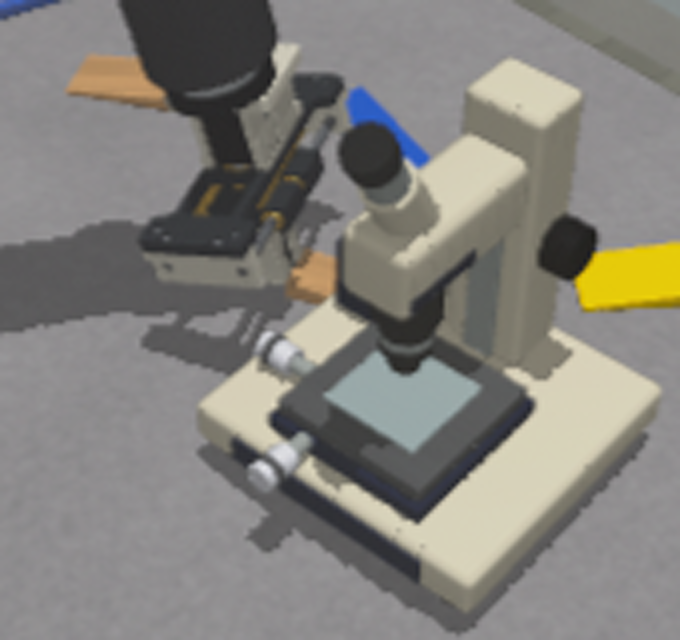

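From the side view the microscope looks nearly level, with no obvious gap under the front right corner. One more close top view will show the tip position.

Run:
```python
from h import *
snap('top','t6.png',(230,145,330,220),8)
```

```text
(no output)
```

View pics/t6.png

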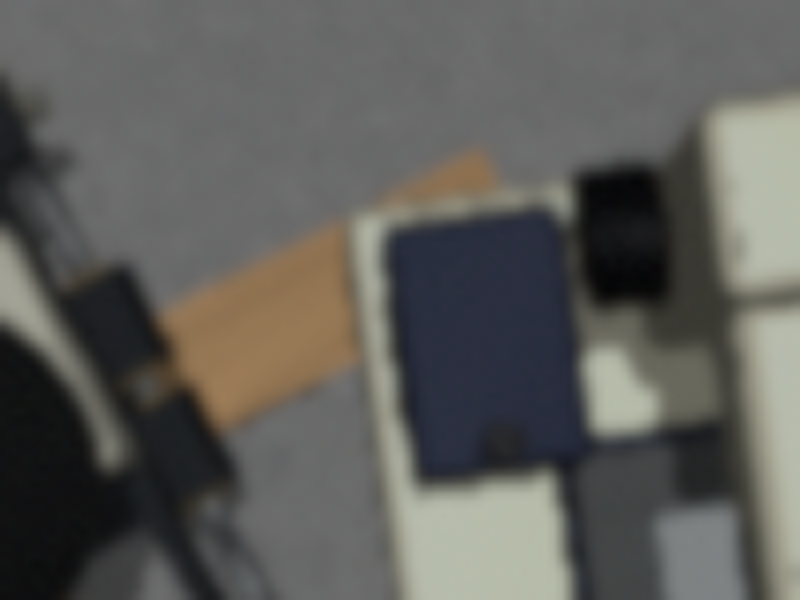

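```bash
python3 - <<'E'
from h import *
a,r=fit([(273.9,171.4),(286.0,259.0),(377.1,246.7),(365.8,159.2)],[(.105,.11,.05),(-.105,.11,.05),(-.105,-.11,.05),(.105,-.11,.05)])
F=at(a,.085,.09);print(a,r.round(1),F,'corner',at(a,-.085,-.09))
f=lambda u,v:(230+(u+.5)/8-.5,145+(v+.5)/8-.5)
g=lambda u,v,z:w('top',*f(u,v),z)[:2]
A,C,B,c=g(165,308,.0135),g(345,222,.006),g(488,148,.002),g(488,148,.002)
d=c-A;y=np.arctan2(d[1],d[0]);print('yaw',y,np.linalg.norm(d))
for yy in(y,-1.108):
    hh=np.array([np.cos(yy),np.sin(yy)]);nn=np.array([-hh[1],hh[0]]);tip=c-.02*nn
    print('past',(tip-F)@hh,'lat',(tip-F)@nn)
E
python3 d.py
```

```text
[ 0.54863024 -0.07933556  0.11888031] [-1.2 -1.  -1.4  1.3  1.8  1.   0.9 -1.3] [0.62235627 0.02011027] corner [ 0.47490422 -0.17878139]
yaw -1.113955660406044 0.10989952602643173
past 0.036979806659914315 lat 0.006419831125791296
past 0.037136497438988024 lat 0.006199124704539434
t 6.9 tcp [0.5843343  0.10688588 0.00426922] foot along 0.09344076302392376 lat -0.00280579848767906 push N 0.49030349174197907 [-0.3494652   0.37367822  0.36965216]
```

Position says 37 mm past (best is 36), and the corner shifts match level. The force reads low, so I'll make one small 1.2 mm push and read the force while moving.

```bash
python3 -m jog '[[0.6,-1.2,0,0,0,0]]';python3 d.py; python3 trk.py
```

```text
t: 7.0
eef_pos: [0.585, 0.1062, 0.0043]
ee_rot: [-2.898, 0.03, -2.666]
force: [-3.1, 6.5, 1.1]
width: 0.0005
t 7.0 tcp [0.58503533 0.10622969 0.00428626] foot along 0.0925408141985511 lat -0.0031405647654894654 push N 7.169404827788289 [-3.05750943  6.48687779  1.06557566]
head (array([4., 3.]), 0.941) FRcorner (array([0.  , 0.25]), 0.998) RRcorner (array([0.62, 0.5 ]), 0.998) FLcorner (array([0.75, 0.5 ]), 0.997)
```

While moving, the push reads 7 N, so all four feet bear. I'll stop there and back off. Before pressing I'll check clearance around the check corner.

```bash
python3 -m jog '[[-8,16,0,0,0,0],[-12,24,0,0,0,0],[-10,20,30,0,0,0],[0,0,45,0.113,0.053,0],[0,0,45,0.113,0.053,0],[0,0,45,0,0,-0.1],[0,0,45,0,0,-0.1],[0,0,45,0,0,-0.1],[0,0,45,0,0,-0.05],[0,0,40,0,0,0],[0,0,0,0,0,0]]'
python3 trk.py; python3 d.py
python3 - <<'E'
from h import *
a=(.5486,-.0793,.1189)
c,s=np.cos(a[2]),np.sin(a[2])
for nm,u,v,z in[('eyepiece',345,243,.25),('armright',342,200,.25),('headR',348,165,.3),('knobR',350,165,.2)]:
    q=w('top',u,v,z)[:2]-a[:2];print(nm,np.round([c*q[0]+s*q[1],-s*q[0]+c*q[1]],3))
print('press',at(a,-.088,-.093))
E
```

```text
t: 8.15
eef_pos: [0.5486, 0.1627, 0.3483]
ee_rot: [-3.133, 0.027, -3.025]
force: [-0.4, -0.2, -0.9]
width: 0.0009
head (array([3.88, 3.  ]), 0.942) FRcorner (array([0.  , 0.25]), 0.998) RRcorner (array([0.62, 0.5 ]), 0.998) FLcorner (array([0.75, 0.5 ]), 0.997)
t 8.2 tcp [0.5476059  0.16256155 0.34548498] foot along 0.15965135196734143 lat 0.005234769788235904 push N 0.22624685016818852 [-0.45098884  0.02805121 -0.18158338]
eyepiece [-0.063 -0.   ]
armright [ 0.014 -0.005]
headR [ 0.071 -0.014]
knobR [ 0.08  -0.038]
press [ 0.47225297 -0.18208196]
```

```bash
python3 -m jog '[[-25,0,5,0,0,0],[-25,-20,5,0,0,0],[-25,-38,0,0,0,0],[-25,-38,0,0,0,0],[-5,-38,0,0,0,0],[0,-38,0,0,0,0],[0,-38,0,0,0,0],[0,-38,0,0,0,0],[5,-38,0,0,0,0],[8,-38,0,0,0,0],[5,-25,0,0,0,0],[0,0,0,0,0,0]]'
```

```text
t: 9.4
eef_pos: [0.4465, -0.2002, 0.3403]
ee_rot: [-3.132, 0.002, -3.022]
force: [-0.4, 0.3, -0.9]
width: 0.0007
```

```bash
python3 -m jog '[[25,15,0,-0.01,0,0],[0,0,0,0,0,0],[0,0,-45,0,0,0],[0,0,-45,0,0,0],[0,0,-45,0,0,0],[0,0,-45,0,0,0],[0,0,-40,0,0,0],[0,0,-20,0,0,0],[0,0,0,0,0,0],[0,0,0,0,0,0]]'
python3 - <<'E'
from h import *
snap('side','s2.png',(190,150,360,310),4)
E
```

```text
t: 10.4
eef_pos: [0.4624, -0.1824, 0.0866]
ee_rot: [-3.124, -0.01, -3.023]
force: [-0.1, 0.3, 1.6]
width: 0.0003
```

View pics/s2.png

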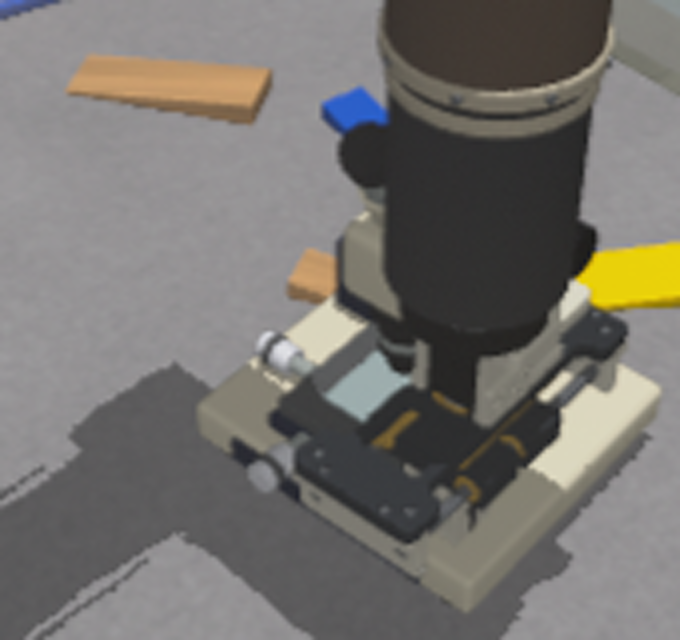

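The view shows the fingers over the front right corner and the body clear of the optics. Next I'll shift 12 mm back and lower gently.

```bash
python3 -m jog '[[12,-1,-14,0,0,0],[0,0,-14,0,0,0],[0,0,0,0,0,0]]'; python3 -m jog '[[0,0,-3,0,0,0],[0,0,0,0,0,0]]'; python3 trk.py
```

```text
t: 10.75
eef_pos: [0.4783, -0.1831, 0.0633]
ee_rot: [-3.123, -0.001, -3.022]
force: [-0.1, 0.1, 0.4]
width: 0.0001
t: 10.95
eef_pos: [0.4799, -0.1831, 0.0628]
ee_rot: [-3.122, 0.003, -3.021]
force: [-0.2, 0.1, 0.0]
width: 0.0006
head (array([3.88, 3.  ]), 0.942) FRcorner (array([  6., -14.]), 0.608) RRcorner (array([0.62, 0.5 ]), 0.998) FLcorner (array([14., 14.]), 0.535)
```

```bash
python3 -m jog '[[0,0,-2,0,0,0]]'; python3 -m jog '[[0,0,-1,0,0,0]]'
```

```text
t: 11.1
eef_pos: [0.4808, -0.1832, 0.062]
ee_rot: [-3.122, 0.005, -3.021]
force: [0.0, -0.1, 0.1]
width: 0.0003
t: 11.2
eef_pos: [0.4809, -0.1832, 0.0614]
ee_rot: [-3.122, 0.006, -3.021]
force: [-0.2, 0.3, -0.3]
width: 0.0004
```

```bash
python3 -m jog '[[0,0,-5,0,0,0],[0,0,-3,0,0,0]]'; python3 -m jog '[[0,0,-3,0,0,0]]'; python3 -m jog '[[0,0,-2,0,0,0]]'
```

```text
t: 11.4
eef_pos: [0.4813, -0.1832, 0.0535]
ee_rot: [-3.122, 0.008, -3.021]
force: [0.0, -0.3, -0.3]
width: 0.0004
t: 11.5
eef_pos: [0.4812, -0.1832, 0.0501]
ee_rot: [-3.122, 0.007, -3.021]
force: [0.1, 0.1, -0.4]
width: 0.0006
t: 11.6
eef_pos: [0.4812, -0.1834, 0.0485]
ee_rot: [-3.121, 0.007, -3.02]
force: [-7.3, 3.4, 25.3]
width: 0.0007
```

```bash
python3 -m jog '[[0,0,0.4,0,0,0]]'; python3 trk.py; python3 -m jog '[[0,0,0.2,0,0,0],[0,0,0,0,0,0]]'; python3 trk.py
```

```text
t: 11.7
eef_pos: [0.4812, -0.1834, 0.0494]
ee_rot: [-3.121, 0.007, -3.02]
force: [-2.4, 4.3, 8.0]
width: 0.0005
head (array([4.12, 3.12]), 0.936) FRcorner (array([  3.75, -14.  ]), 0.621) RRcorner (array([0.62, 0.5 ]), 0.998) FLcorner (array([14.  , 11.38]), 0.543)
t: 11.95
eef_pos: [0.4812, -0.1832, 0.0498]
ee_rot: [-3.121, 0.007, -3.02]
force: [-0.3, 0.1, 2.0]
width: 0.0003
head (array([4.  , 3.12]), 0.94) FRcorner (array([  3.75, -14.  ]), 0.624) RRcorner (array([0.62, 0.5 ]), 0.998) FLcorner (array([14.  , 11.38]), 0.537)
```

```bash
python3 -m jog '[[0,0,-0.5,0,0,0],[0,0,0,0,0,0]]'; python3 -m jog '[[0,0,-0.3,0,0,0],[0,0,0,0,0,0]]'
```

```text
t: 12.2
eef_pos: [0.4812, -0.1833, 0.0495]
ee_rot: [-3.121, 0.006, -3.019]
force: [-1.8, 1.3, 6.7]
width: 0.0006
t: 12.4
eef_pos: [0.4812, -0.1833, 0.0495]
ee_rot: [-3.121, 0.006, -3.019]
force: [-1.6, 0.7, 6.0]
width: 0.0001
```

The press holds at 6–7 N for over 0.2 s and nothing rocks. Next I'll rise straight up and check.

```bash
python3 -m jog '[[0,0,0,0,0,0],[0,0,5,0,0,0],[0,0,25,0,0,0],[0,0,45,0,0,0],[-5,-10,45,0,0,0],[-10,-20,45,0,0,0],[-10,-30,45,0,0,0],[0,-40,40,0,0,0],[0,-45,0,0,0,0],[0,-45,0,0,0,0],[0,-45,0,0,0,0],[0,0,0,0,0,0]]'
python3 trk.py
python3 - <<'E'
from h import *
snap('top','t9.png')
E
```

```text
t: 13.6
eef_pos: [0.452, -0.4175, 0.2997]
ee_rot: [-3.116, 0.006, -3.015]
force: [0.6, 0.9, -0.5]
width: 0.0006
head (array([3.88, 3.  ]), 0.942) FRcorner (array([0.25, 0.62]), 0.997) RRcorner (array([0.62, 0.5 ]), 0.998) FLcorner (array([0.75, 0.5 ]), 0.997)
```

View pics/t9.png

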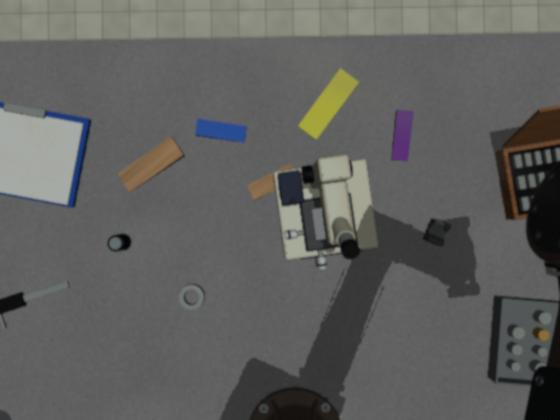

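The bystanders are where they were, the wedge is under the rear left corner at about (270,182), the microscope's tracked points match those before the press, and the arm is clear. Handing in.

```bash
python3 -c "
from station import workorder;print(workorder.job_done())"
```

```text
the job is handed in; nothing more can be done
None
```

I pushed the small beech wedge thin end first under the short foot, pressed on the front right corner, and handed the job in at about 13.6 s. No verdict was reported.

**Wedge:** By camera the tip was about 37 mm past the foot's middle, about 6 mm off-line. I then gave it about 1 mm more. In that last push the force rose to about 7 N, as expected when all four feet bear.

**Press:** I held 6–7 N on the front right corner and saw no rocking. The microscope head moved about 0.2 px during the press and came back afterwards.

**End state:** The ring gauge, vee block and loupe look unmoved in the last picture. The base corners moved only as levelling explains, so I saw no sliding, and the arm was clear of everything.

**What went wrong or disagreed:**
- On the first push the fingers rode up onto the wedge. I backed off and pushed again lower, and the wedge stayed flat.
- The first touch on the corner peaked at about 25 N, above the 5–15 N advised. I eased off straight away.
- Head tracking taken alone suggested up to 0.015 rad of leftover tilt, right at the limit. The base corners, the push force and the press test all pointed to level, so I trusted those.

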